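# Step the bangle indexing wheel back one notch

### The job

The bangle on the indexing stand has been stepped one stone too far. Push the blue pawl knob with a fingertip so that the pawl lifts well clear of the brass ratchet wheel, push the red handle so that the wheel goes back exactly one notch (the red handle moves over the top towards the pawl), then push the blue knob back so that the pawl sits fully down in the new notch. Only push, do not take hold of the knob or handle, do not step the wheel forward or well past the one notch, and leave the other things on the bench where they are.

Things in the scene. Friction and masses are not known exactly. Their poses are not given: they have to be found in the camera images.
- stand: Indexing stand, fixed to the bench: green base plate 170 x 260 mm, 18 mm thick. Origin on the bench straight below the wheel's centre, z up, yaw varies. The axle runs along x at z = 125 mm; the brass ratchet wheel (10 teeth, 108 mm across) lies in the y-z plane, x = -7 to 7 mm. A bearing column (top 150 mm) and a mandrel with a copper bangle (top 157 mm) are at x = 14 to 80 mm.
- wheel (a joint): Turn of the wheel, rad, within 0.06 of 0 at the start; grows as it goes BACK (its top moves to the stand's +y, towards the pawl's pivot). One notch = 0.628. With the pawl down it has about 0.1 of play either way; with the pawl up it turns against 0.14 N m of friction (1.5 N at the red ball) and stays where left. The pawl goes fully down again only within about 0.1 of 0.628.
- pawl (a joint): Swing of the pawl, rad: 0 = nose fully down in a notch (a stop), clear of the teeth above about 0.2, upper stop 0.75. Grows as the blue knob is pushed to the stand's +y, away from the wheel. The pivot runs along the stand's x at y = 105, z = 105 mm. It is stiff, 0.12 N m (1.5 N at the knob): the pawl stays at any angle where it is left.
- pawl_knob (a point): Centre of the blue ball, 20 mm across, on top of the pawl's thumb lever (9 mm rod), 85 mm from the pivot, at x = 40 mm in the stand's frame. Pawl down: the lever leans 20 degrees from upright towards the wheel (ball at y = 76, z = 185 mm); at the upper stop 23 degrees away from it (y = 138, z = 183 mm).
- handle (a point): Centre of the red ball, 22 mm across, on the uppermost of four handle rods (10 mm, 90 degrees apart, the other balls black), 90 mm from the axle, at x = -32 mm in the stand's frame. At wheel = 0 its rod leans 18 degrees from upright to the stand's -y (ball at y = -28, z = 211 mm); one notch back, 18 degrees to +y (y = 28, z = 211 mm).
- jar: a small glass jar with a brass lid, 52 mm across, 65 mm tall, on the bench just right of the stand; origin under its centre
- bangle: a loose copper bangle, 68 mm across, 14 mm tall, lying on the bench beyond the stand; origin under its centre
- block_a: a pale wooden block 45 x 30 mm, 70 mm tall, on the bench just left of the stand; origin under its centre
- block_b: a brown wooden block 50 x 35 mm, 55 mm tall, in the row of things on the left of the bench; origin under its centre
- cup: a blue ceramic cup 72 mm across, 80 mm tall, in the row on the left; origin under its centre
- spool: a dark wooden spool 50 mm across, 40 mm tall, in the row on the left; origin under its centre
- hammer: a small hammer 220 mm long lying on the right of the bench; origin under its middle

How it is judged:
On the way, in this order (a step that is already met when the one before it is completed fails the run):
1. the pawl is lifted clear (0.3 rad or more) with the wheel still in its old notch (value of joint pawl above 0.3 rad and value of joint wheel between -0.3 and 0.3 rad), for 0.2 s.
2. with the pawl up, the wheel is pushed back one notch (value of joint pawl above 0.2 rad and value of joint wheel between 0.47 and 0.79 rad), for 0.2 s.
At the end, for the whole second after the job is handed in: The pawl is fully down in the notch (within 0.06 rad of its lower stop), the wheel rests exactly one notch back from where it started (0.47 to 0.79 rad), both are still, and no other thing has moved more than 25 mm (value of joint pawl below 0.06 rad and value of joint wheel between 0.47 and 0.79 rad and velocity of joint wheel between -0.05 and 0.05 rad/s and velocity of joint pawl between -0.05 and 0.05 rad/s and not (distance of jar from where it was at the start of the episode above 0.025 m) and not (distance of bangle from where it was at the start of the episode above 0.025 m) and not (distance of block_a from where it was at the start of the episode above 0.025 m) and not (distance of block_b from where it was at the start of the episode above 0.025 m) and not (distance of cup from where it was at the start of the episode above 0.025 m) and not (distance of spool from where it was at the start of the episode above 0.025 m) and not (distance of hammer from where it was at the start of the episode above 0.025 m)); the robot touches nothing.
It fails at once if the wheel is turned forward a notch's half or more (value of joint wheel below -0.3 rad).
It fails at once if the wheel is pushed back a notch and a half or more (value of joint wheel above 0.95 rad).
It fails at once if the blue pawl knob is taken between the fingers (distance between the grasp point and pawl_knob below 0.01 m and contact force between the fingers and stand above 0.5 N).
It fails at once if the red handle is taken between the fingers (distance between the grasp point and handle below 0.01 m and contact force between the fingers and stand above 0.5 N).
It fails at once if another thing on the bench is lifted, carried or knocked away (more than 25 mm) (distance of any of jar, bangle, block_a, block_b, cup, spool, hammer from where it was at the start of the episode above 0.025 m).
It also fails if it takes over 70 s, if anything falls off the work surface, if the arm or the gripper's body presses on something with over 40 N, if the wrist force passes 120 N, or if a joint passes its speed limit or range.

### The arm

A 7-joint arm with a two-finger parallel gripper is mounted at the origin on the work surface. World frame = base frame: x ahead of the robot, y to its left, z up, the work surface at z = 0. Lengths are in m, angles in rad, forces in N, time in s.
With the tool pointing down it reaches from about 0.425 to 1.025 m from the base axis. Payload 9.4 kg.
Tool frame: the origin (TCP) lies between the finger pads; the fingertips stand 14 mm ahead of it and the grasp point (between the pads) lies 5 mm behind it; z points along the fingers, y is the line along which they close (so a half turn about z gives the same grasp; the last joint's range is limited). The gripper opens to 93 mm and grips with 3 to 60 N. Pads are 15 mm wide; open, the fingers measure 128 mm over their backs; the gripper's body (75 mm by 188 mm) begins 65 mm behind the grasp point.
Start: joints at [-0.077, 0.599, -0.003, 1.599, 0.002, 0.943, -0.08], TCP at [0.725, -0, 0.233] pointing down, gripper open.
Joint ranges: [-2.57, 2.57], [-0.35, 1.97], [-1.29, 1.29], [0.11, 2.56], [-1.05, 4.19], [0.11, 1.86], [-2.63, 2.63]. Speed limits (rad/s): [2.22, 2.22, 3.01, 3.01, 3.14, 3.14, 3.14].

### API

Orientations are given as a unit quaternion [w, x, y, z].
In Python, from bench import env, optics gives the robot as it stands. The module is installed in compiled form; this text tells all that it offers.
- The arm moves only by the tool move_arm, never from a script. Its argument "plan" is a list that holds one entry, the list of rows, each a list of 7 numbers: the gripper command: -1 is fully open, 1 is shut, values between are in proportion, then the shift along the world's x, y, z in cm, then the turn, a rotation vector about the world's x, y, z in degrees. In form: [[[hand, dx, dy, dz, ax, ay, az], ...]]. A call has 1 to 20 rows; each row is the pose to reach, as a shift and turn from the pose commanded when the call began; what a row does not reach only later rows make up. A row lasts 1/8 s, in which the tool goes at most 62.5 mm and 10.7 degrees, less where a joint would pass 70% of its speed; a pose out of reach is approached as far as the arm can. A call with a gripper value outside its range is refused whole. The fingers move at their own pace and stop on an object; "squeeze" is the grip in N (left out, the last holds). Time passes only in rows, so rows that repeat a pose let the fingers close. It gives the time, the measured TCP pose, the force, the opening and the grip force at its end, in the units of the state.
- env.get_state(): the state, without advancing time (a new reading comes with each control period).
- optics.grab_frame(name): name is "scene" or "side" or "wrist"; returns the picture (400x640x3 uint8, red, green, blue); there is no depth.
- optics.camera_params(name): a dict with "fovy" (degrees; the focal length in pixels is half the picture's height over the tangent of half this angle, whatever the lens; pixels are square), "cx", "cy" (the principal point, pixels), "k1" (the pictures are not rectified: a ray, as slopes to the right and down, at radius r is drawn at 1 + k1 r^2 times it, then the intrinsics apply), "world_from_camera" (4x4, takes a point from camera to world coordinates). Camera axes: x right, y down, z forward; pixel columns grow to the right and rows downward; lengths in m; the calibration is good to about 2 mm. A picture is of the moment at which its call begins: read the wrist's pose just before it. camera_params takes no time and is no camera call; for the wrist camera it gives the pose at the moment of the call.
- env.finish_job(): hands the job in; it is judged then, once.
The state is a dict: "time_s": time; "qpos": joint angles; "dq": joint speeds; "effort": joint torques, N m; "ee_pos": TCP position; "orientation": TCP orientation; "force": force on the tool from outside, world axes, zero at the start; "moment": the same for the moment, N m; "opening": finger opening in m; "gripper_force": force on a finger pad.
Only numpy, scipy, OpenCV 4.12 (cv2) and the standard library are available. Lean on these libraries where they do the work, as an engineer would, in place of code of your own. Each camera call takes 0.05 s, during which the arm holds its last target. There are 200 camera calls.

## Working session

There is one attempt and no reset: what is moved stays moved. The work goes in short steps, Python scripts to look and compute and a tool call to move; the robot and the scene stay as the last step left them, time stands still between calls to the robot, and variables do not carry over. Pictures are saved under pics/ and viewed, at most 10 in all, crops included, and the job is handed in when it is done.

Besides the shell and the picture viewer there is one more tool, called after "Emit:" as name([rows], argument=value, ...), one row to a line, values as JSON. move_arm: Moves the arm, as the interface text tells. Its arguments: {"type":"object","properties":{"plan":{"type":"array","items":{"type":"array","items":{"type":"array","items":{"type":"number"}}}},"squeeze":{"type":"number"}},"required":["plan"]}

```bash
mkdir -p pics; cat > h.py <<'E'
import numpy as np,cv2
from bench import env,optics
def cam(n):
    p=optics.camera_params(n); f=200/np.tan(np.radians(p['fovy'])/2)
    return f,p['cx'],p['cy'],p['k1'],np.array(p['world_from_camera'])
def ray(n,u,v,P=None):
    f,cx,cy,k1,T=P or cam(n)
    d=np.array([(u-cx)/f,(v-cy)/f]); s=d.copy()
    for _ in range(20): s=d/(1+k1*(s@s))
    w=T[:3,:3]@np.array([s[0],s[1],1]); return T[:3,3],w/np.linalg.norm(w)
def proj(n,X,P=None):
    f,cx,cy,k1,T=P or cam(n)
    c=T[:3,:3].T@(np.asarray(X)-T[:3,3]); s=c[:2]/c[2]; s=s*(1+k1*(s@s))
    return np.array([f*s[0]+cx,f*s[1]+cy])
def tri(obs):
    A=np.zeros((3,3));b=np.zeros(3)
    for n,u,v in obs:
        o,d=ray(n,u,v);M=np.eye(3)-np.outer(d,d);A+=M;b+=M@o
    return np.linalg.solve(A,b)
def save(n,fn):
    im=optics.grab_frame(n);cv2.imwrite('pics/'+fn,im[:,:,::-1]);return im
E
python3 - <<'E'
from h import *
for n in('scene','side'):
    save(n,n+'1.png');P=cam(n);print(n,P[:4],P[4].round(3).tolist())
E
```

```text
scene (np.float64(394.0867094165423), 319.80595670226523, 195.29115621677082, 0.016700569618835464) [[0.235, 0.694, -0.681, 1.34], [0.972, -0.161, 0.171, -0.22], [0.009, -0.702, -0.712, 0.966], [0.0, 0.0, 0.0, 1.0]]
side (np.float64(493.6616547289473), 317.4442953517385, 204.04059817848065, -0.0942992766273065) [[-0.866, -0.353, 0.353, 0.026], [-0.499, 0.639, -0.586, 0.846], [-0.019, -0.684, -0.729, 1.222], [0.0, 0.0, 0.0, 1.0]]
```

View pics/scene1.png

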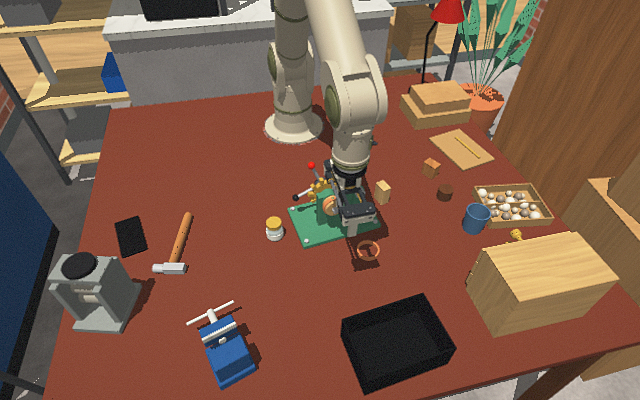

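View pics/side1.png

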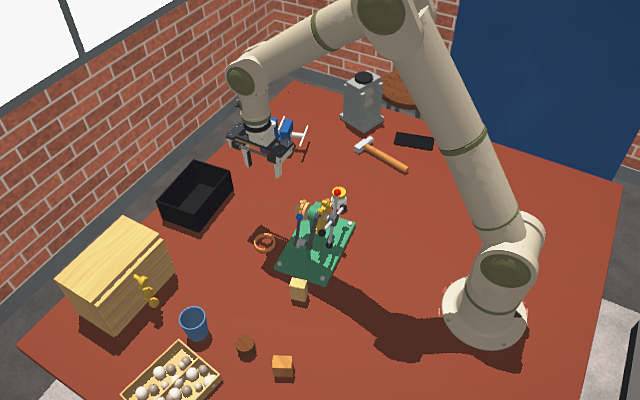

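The side view shows the red ball at about (337,192) and the blue knob at about (298,217). In the scene view the red ball is at about (311,165), and the gripper hides the blue one. I'll measure these and zoom in.

```bash
python3 - <<'E'
from h import *
S=cv2.imread('pics/scene1.png');D=cv2.imread('pics/side1.png')
def blob(im,box,c):
    x0,y0,x1,y1=box;a=im[y0:y1,x0:x1].astype(int);B,G,R=a[...,0],a[...,1],a[...,2]
    m=(R>130)&(G<60)&(B<60) if c=='r' else (B>90)&(R<60)&(G<110)
    ys,xs=np.nonzero(m);return xs.mean()+x0,ys.mean()+y0,len(xs)
rs=blob(S,(300,155,322,175),'r');rd=blob(D,(327,183,350,203),'r');bd=blob(D,(288,208,310,225),'b')
print(rs,rd,bd)
print('red',tri([('scene',*rs[:2]),('side',*rd[:2])]))
def onz(n,u,v,z): o,d=ray(n,u,v);return o+d*(z-o[2])/d[2]
print('blue at z.185',onz('side',*bd[:2],.185))
for n,u,v in [('scene',288,211),('scene',305,247),('side',275,268),('side',327,285),('side',355,222),('scene',382,232)]: print(n,onz(n,u,v,.018))
for n,u,v in [('scene',275,238),('scene',383,203),('side',298,302),('scene',368,258),('side',263,242)]: print('obj',onz(n,u,v,0))
a=cv2.resize(S[140:260,260:410],None,fx=4,fy=4,interpolation=2)
b=cv2.resize(D[170:300,230:370],None,fx=4,fy=4,interpolation=2)
cv2.imwrite('pics/ca.png',a);cv2.imwrite('pics/cb.png',b)
print(env.get_state()['orientation'])
E
```

```text
(np.float64(310.86842105263156), np.float64(164.8421052631579), 38) (np.float64(337.0), np.float64(192.0), 35) (np.float64(298.85714285714283), np.float64(216.77142857142857), 35)
red [ 0.49141822 -0.03451896  0.21013882]
blue at z.185 [0.5503336 0.0811368 0.185    ]
scene [ 0.48120311 -0.10938901  0.018     ]
scene [ 0.63575901 -0.08610339  0.018     ]
side [0.59020165 0.16808819 0.018     ]
side [0.42478681 0.14497413 0.018     ]
side [ 0.46402375 -0.11068031  0.018     ]
scene [0.63371838 0.15800404 0.018     ]
obj [ 0.56714575 -0.16687552  0.        ]
obj [0.50179169 0.21172656 0.        ]
obj [0.47498203 0.2261186  0.        ]
obj [ 7.04935313e-01  9.03956471e-02 -1.11022302e-16]
obj [0.68767867 0.09177031 0.        ]
[-4.36878909e-04  7.07088995e-01  7.07124239e-01 -5.22615906e-04]
```

View pics/cb.png

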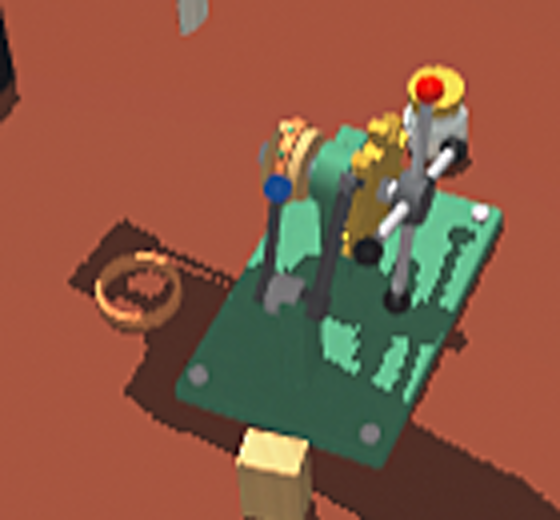

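View pics/ca.png

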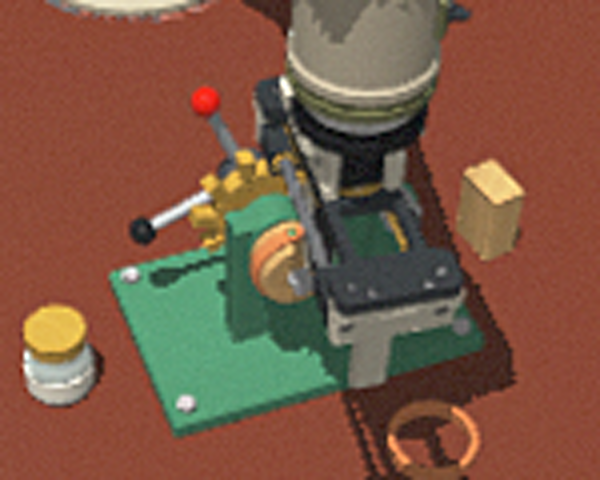

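Two measurements agree: the stand is at about (0.5205, -0.001) with a yaw of about 8°. The measured red ball height of 0.210 matches the given value, and the blue ball is at about (0.550, 0.081). I'll shut the fingers, turn them 8° and go to the wheel side of the knob.

Emit:
move_arm([
  [[1, 0, 0, 1, 0, 0, 4], [1, -4, 1, 1, 0, 0, 8], [1, -9, 2.5, 1, 0, 0, 8], [1, -14, 4, 1, 0, 0, 8], [1, -17.1, 4.8, 1, 0, 0, 8], [1, -17.1, 4.8, 1, 0, 0, 8], [1, -17.1, 4.8, -2, 0, 0, 8], [1, -17.1, 4.8, -4.3, 0, 0, 8], [1, -17.1, 4.8, -4.3, 0, 0, 8], [1, -17.1, 4.8, -4.3, 0, 0, 8]],
], squeeze=10)

```text
time_s: 1.35
ee_pos: [0.5549, 0.0479, 0.1901]
orientation: [0.0, 0.656, 0.755, 0.0]
force: [-0.3, 0.0, 0.1]
opening: 0.0011
gripper_force: 0.0
```

```bash
python3 - <<'E'
from h import *
s=env.get_state();print(s['ee_pos'],s['force'],s['opening'])
a=save('side','s2.png');b=save('scene','c2.png')
a=cv2.resize(a[130:280,230:390],(640,600),interpolation=2);
cv2.imwrite('pics/s2c.png',a[:,:,::-1])
E
```

```text
[0.55488153 0.04786367 0.1900522 ] [-0.25255725  0.02916211  0.12250976] 0.001084627732156739
```

View pics/s2c.png

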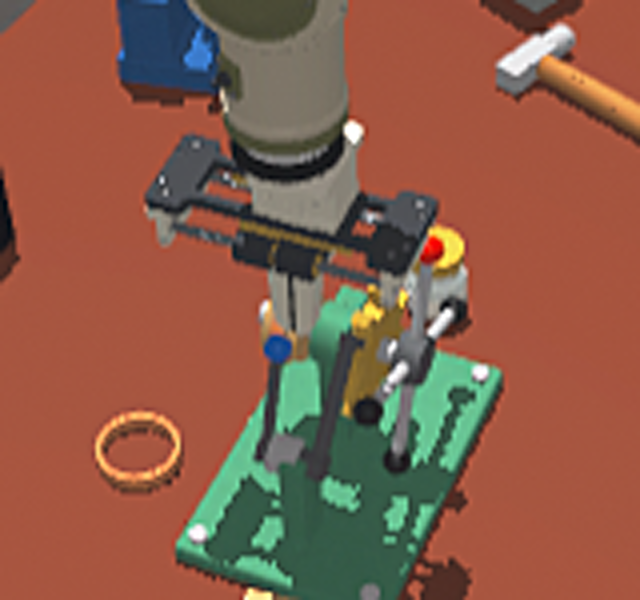

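The shut fingers are on the wheel side of the blue knob (crop 278,347), nothing is touching, and the red ball is clear. I'll push the knob 6 cm to +y, then back off.

Emit:
move_arm([
  [[1, -0.15, 1, 0, 0, 0, 0], [1, -0.25, 1.8, 0, 0, 0, 0], [1, -0.35, 2.6, 0, 0, 0, 0], [1, -0.45, 3.4, 0, 0, 0, 0], [1, -0.6, 4.2, 0, 0, 0, 0], [1, -0.7, 5, 0, 0, 0, 0], [1, -0.8, 5.7, 0, 0, 0, 0], [1, -0.85, 6, 0, 0, 0, 0], [1, -0.85, 6, 0, 0, 0, 0], [1, -0.85, 6, 0, 0, 0, 0]],
])

```text
time_s: 2.7
ee_pos: [0.5453, 0.108, 0.1895]
orientation: [-0.0, 0.656, 0.755, -0.0]
force: [0.5, 0.3, -0.6]
opening: 0.0002
gripper_force: 0.0
```

```bash
cat >> h.py <<'E'
def blob(im,box,c):
    x0,y0,x1,y1=box;a=im[y0:y1,x0:x1].astype(int);R,G,B=a[...,0],a[...,1],a[...,2]
    m=(R>130)&(G<60)&(B<60) if c=='r' else (B>80)&(R<60)&(G<110)
    ys,xs=np.nonzero(m);return xs.mean()+x0,ys.mean()+y0,len(xs)
O=np.array([.5205,-.001,0]);W=np.radians(8)
def w(p): c,s=np.cos(W),np.sin(W);return O+np.array([c*p[0]-s*p[1],s*p[0]+c*p[1],p[2]])
def ang(n,uv,kind):  # joint angle whose ball projects nearest the pixel
    best=[]
    for q in np.arange(-.3,1.1,.005):
        if kind=='r': t=q-np.radians(18);p=[-.032,.09*np.sin(t),.125+.09*np.cos(t)]
        else: t=q-np.radians(20);p=[.04,.105+.085*np.sin(t),.105+.085*np.cos(t)]
        best.append((np.hypot(*(proj(n,w(p),cam(n))-uv)),q))
    return min(best)
E
python3 - <<'E'
from h import *
D0=cv2.imread('pics/side1.png')[:,:,::-1]
D=save('side','s3.png')
for im in(D0,D):
    r=blob(im,(320,180,370,210),'r');b=blob(im,(255,205,312,240),'b')
    print(r,ang('side',r[:2],'r'),b,ang('side',b[:2],'b'))
E
```

```text
(np.float64(337.0), np.float64(192.0), 35) (np.float64(0.4832802189547427), np.float64(-0.034999999999999754)) (np.float64(299.1388888888889), np.float64(216.75), 36) (np.float64(0.04835854456871766), np.float64(0.015000000000000291))
(np.float64(337.0), np.float64(192.0), 35) (np.float64(0.4832802189547427), np.float64(-0.034999999999999754)) (np.float64(291.8235294117647), np.float64(228.0), 34) (np.float64(0.5275302714260709), np.float64(0.5800000000000007))
```

The pawl is at about 0.57 and the wheel is unmoved at about -0.035. Next I'll back off, go over the top and come down on the -y side of the red ball.

Emit:
move_arm([
  [[1, 0.2, -1.5, 0, 0, 0, 0], [1, 0.2, -1.7, 3, 0, 0, 0], [1, 0.2, -1.7, 7, 0, 0, 0], [1, 0.2, -1.7, 7, 0, 0, 0], [1, -1.5, -7, 7, 0, 0, 0], [1, -3, -12, 7, 0, 0, 0], [1, -4.8, -17.2, 7, 0, 0, 0], [1, -4.8, -17.2, 7, 0, 0, 0], [1, -4.8, -17.2, 7, 0, 0, 0], [1, -4.8, -17.2, 4, 0, 0, 0], [1, -4.8, -17.2, 2.2, 0, 0, 0], [1, -4.8, -17.2, 2.2, 0, 0, 0], [1, -4.8, -17.2, 2.2, 0, 0, 0]],
])

```text
time_s: 4.38
ee_pos: [0.498, -0.0632, 0.2119]
orientation: [0.0, 0.656, 0.755, 0.0]
force: [-0.5, -0.5, 0.4]
opening: 0.0003
gripper_force: 0.0
```

```bash
python3 - <<'E'
from h import *
D=save('side','s4.png')
r=blob(D,(300,180,370,215),'r');b=blob(D,(255,205,312,240),'b')
print(r,ang('side',r[:2],'r'),b,ang('side',b[:2],'b'))
p=np.array(env.get_state()['ee_pos'])-O;c,s=np.cos(W),np.sin(W);print('local',c*p[0]+s*p[1],-s*p[0]+c*p[1],p[2])
E
```

```text
(np.float64(337.0882352941176), np.float64(192.02941176470588), 34) (np.float64(0.5705699851095473), np.float64(-0.03999999999999976)) (np.float64(291.8333333333333), np.float64(229.5), 18) (np.float64(0.09919650392010809), np.float64(0.6300000000000008))
local -0.03090152726300159 -0.05871229671671022 0.21217458375243034
```

Emit:
move_arm([
  [[1, -0.1, 0.7, 0, 0, 0, 0], [1, -0.2, 1.4, 0, 0, 0, 0], [1, -0.3, 2.1, 0, 0, 0, 0], [1, -0.4, 2.8, 0, 0, 0, 0], [1, -0.5, 3.5, 0, 0, 0, 0], [1, -0.6, 4.2, 0, 0, 0, 0], [1, -0.7, 4.9, 0, 0, 0, 0], [1, -0.75, 5.4, 0, 0, 0, 0], [1, -0.75, 5.4, 0, 0, 0, 0], [1, -0.75, 5.4, 0, 0, 0, 0]],
])

```text
time_s: 5.68
ee_pos: [0.4897, -0.0099, 0.2115]
orientation: [-0.0, 0.656, 0.755, -0.0]
force: [-0.4, -0.4, 1.3]
opening: 0.0003
gripper_force: 0.0
```

```bash
python3 - <<'E'
from h import *
for n,br,bb in(('side',(300,180,370,225),(255,205,312,240)),('scene',(300,150,360,185),(330,170,380,215))):
  D=save(n,n+'5.png')
  try:
    r=blob(D,br,'r');print(r,ang(n,r[:2],'r'))
    b=blob(D,bb,'b');print(b,ang(n,b[:2],'b'))
  except Exception as e: print(n,e)
p=np.array(env.get_state()['ee_pos'])-O;c,s=np.cos(W),np.sin(W);print('local',c*p[0]+s*p[1],-s*p[0]+c*p[1],p[2])
E
```

```text
(np.float64(331.0), np.float64(201.78947368421052), 38) (np.float64(0.1617380752029827), np.float64(0.4900000000000007))
(np.float64(292.0), np.float64(229.47058823529412), 17) (np.float64(0.2315263905366251), np.float64(0.6250000000000009))
(np.float64(327.0), np.float64(164.0), 1) (np.float64(3.5517524837333085), np.float64(0.5450000000000008))
(np.float64(364.8421052631579), np.float64(179.4736842105263), 19) (np.float64(5.216092349902368), np.float64(0.3800000000000006))
local -0.031648229785276864 -0.004703976160293198 0.21149664867057522
```

The wheel is at about 0.48 from the picture and the contact geometry, so it needs about 13 mm more.

Emit:
move_arm([
  [[1, -0.05, 0.4, 0, 0, 0, 0], [1, -0.1, 0.8, 0, 0, 0, 0], [1, -0.15, 1.1, 0, 0, 0, 0], [1, -0.18, 1.29, 0, 0, 0, 0], [1, -0.18, 1.29, 0, 0, 0, 0], [1, -0.18, 1.29, 0, 0, 0, 0], [1, -0.18, 1.29, 0, 0, 0, 0], [1, 0, -1.5, 0, 0, 0, 0], [1, 0, -2, 0, 0, 0, 0]],
])

```text
time_s: 6.9
ee_pos: [0.49, -0.0312, 0.2116]
orientation: [0.0, 0.657, 0.754, -0.0]
force: [-0.0, -0.0, -0.0]
opening: 0.0005
gripper_force: 0.0
```

```bash
python3 - <<'E'
from h import *
for n,br,bb in(('side',(300,180,370,225),(255,205,312,240)),('scene',(300,150,360,185),(330,170,380,215))):
  D=save(n,n+'6.png')
  try:
    r=blob(D,br,'r');print(r,ang(n,r[:2],'r'))
    b=blob(D,bb,'b');print(b,ang(n,b[:2],'b'))
  except Exception as e: print(n,e)
p=np.array(env.get_state()['ee_pos'])-O;c,s=np.cos(W),np.sin(W);print('local',c*p[0]+s*p[1],-s*p[0]+c*p[1],p[2])
E
```

```text
(np.float64(329.025), np.float64(205.325), 40) (np.float64(0.2979334073265581), np.float64(0.6300000000000008))
(np.float64(291.8333333333333), np.float64(229.5), 18) (np.float64(0.09919650392010809), np.float64(0.6300000000000008))
(np.float64(331.5), np.float64(162.0), 2) (np.float64(1.4321341587410936), np.float64(0.7300000000000009))
(np.float64(369.27777777777777), np.float64(174.88888888888889), 18) (np.float64(1.3447455730718598), np.float64(0.6000000000000008))
local -0.03433133250713395 -0.02464208258109975 0.21163893683951246
```

The wheel is at 0.63, as wanted. Next I'll go up and over to the far (+y) side of the blue knob.

Emit:
move_arm([
  [[1, 0, 0, 3, 0, 0, 0], [1, 0, 0, 5, 0, 0, 0], [1, 0, 0, 5, 0, 0, 0], [1, 1.2, 5, 5, 0, 0, 0], [1, 2.5, 10, 5, 0, 0, 0], [1, 3.7, 15, 5, 0, 0, 0], [1, 4.8, 19.1, 5, 0, 0, 0], [1, 4.8, 19.1, 5, 0, 0, 0], [1, 4.8, 19.1, 5, 0, 0, 0], [1, 4.8, 19.1, 1, 0, 0, 0], [1, 4.8, 19.1, -2.3, 0, 0, 0], [1, 4.8, 19.1, -2.3, 0, 0, 0]],
])

```text
time_s: 8.5
ee_pos: [0.5365, 0.1591, 0.1867]
orientation: [-0.001, 0.657, 0.754, -0.002]
force: [0.1, 0.8, 0.4]
opening: 0.0006
gripper_force: 0.0
```

```bash
python3 - <<'E'
from h import *
D=save('side','s7.png')
for c in 'rb':
  try: r=blob(D,(300,180,370,225) if c=='r' else (255,205,312,240),c);print(r,ang('side',r[:2],c))
  except Exception as e: print(e)
p=np.array(env.get_state()['ee_pos'])-O;c,s=np.cos(W),np.sin(W);print('local',c*p[0]+s*p[1],-s*p[0]+c*p[1],p[2])
E
```

```text
(np.float64(329.125), np.float64(205.525), 40) (np.float64(0.13300281724884838), np.float64(0.6350000000000009))
(np.float64(nan), np.float64(nan), 0) (np.float64(nan), np.float64(-0.3))
local 0.039127785833766374 0.15670935770892266 0.18823497411126056h.py:25: RuntimeWarning: Mean of empty slice.
  ys,xs=np.nonzero(m);return xs.mean()+x0,ys.mean()+y0,len(xs)
  ret = ret.dtype.type(ret / rcount)
```

Emit:
move_arm([
  [[1, 0.15, -1, 0, 0, 0, 0], [1, 0.25, -1.8, 0, 0, 0, 0], [1, 0.35, -2.6, 0, 0, 0, 0], [1, 0.5, -3.4, 0, 0, 0, 0], [1, 0.6, -4.2, 0, 0, 0, 0], [1, 0.7, -5, 0, 0, 0, 0], [1, 0.8, -5.6, 0, 0, 0, 0], [1, 0.85, -6, 0, 0, 0, 0], [1, 0.85, -6.2, 0, 0, 0, 0], [1, 0.85, -6.2, 0, 0, 0, 0]],
])

```text
time_s: 9.8
ee_pos: [0.5464, 0.099, 0.1886]
orientation: [-0.0, 0.656, 0.755, -0.0]
force: [-0.4, 0.4, -1.3]
opening: 0.0007
gripper_force: 0.4
```

Emit:
move_arm([
  [[1, 0.03, -0.2, 0, 0, 0, 0], [1, 0.05, -0.35, 0, 0, 0, 0], [1, 0.05, -0.35, 0, 0, 0, 0], [1, 0.05, -0.35, 0, 0, 0, 0]],
])

```text
time_s: 10.3
ee_pos: [0.5465, 0.0982, 0.1886]
orientation: [-0.001, 0.655, 0.755, 0.001]
force: [-3.3, 10.0, -1.4]
opening: 0.0005
gripper_force: 4.8
```

Force rose to 10 N with almost no further travel, so the pawl is at its stop. I'll back off, lift away and check.

Emit:
move_arm([
  [[1, -0.2, 2, 0, 0, 0, 0], [1, -0.5, 4, 0, 0, 0, 0], [1, -0.5, 4, 5, 0, 0, 0], [1, -0.5, 4, 10, 0, 0, 0], [1, 5, 4, 13, 0, 0, 0], [1, 10, 4, 13, 0, 0, 0], [1, 15, 4, 13, 0, 0, 0], [1, 15, 4, 13, 0, 0, 0], [1, 15, 4, 13, 0, 0, 0]],
])

```text
time_s: 11.42
ee_pos: [0.6963, 0.1365, 0.3181]
orientation: [-0.0, 0.656, 0.755, -0.0]
force: [0.8, -0.4, -0.5]
opening: 0.0008
gripper_force: 0.0
```

```bash
python3 - <<'E'
from h import *
D=save('side','s8.png')
for c in 'rb':
  r=blob(D,(300,180,370,225) if c=='r' else (255,205,312,240),c);print(r,ang('side',r[:2],c))
cv2.imwrite('pics/s8c.png',cv2.resize(D[170:320,220:370],(600,600),interpolation=2)[:,:,::-1])
print(env.get_state()['force'])
E
```

```text
(np.float64(329.02564102564105), np.float64(205.4102564102564), 39) (np.float64(0.26871365355660215), np.float64(0.6350000000000009))
(np.float64(299.57142857142856), np.float64(217.95238095238096), 21) (np.float64(1.0630118182932156), np.float64(0.05000000000000032))
[-0.45869449 -0.92212147  0.84003632]
```

View pics/s8c.png

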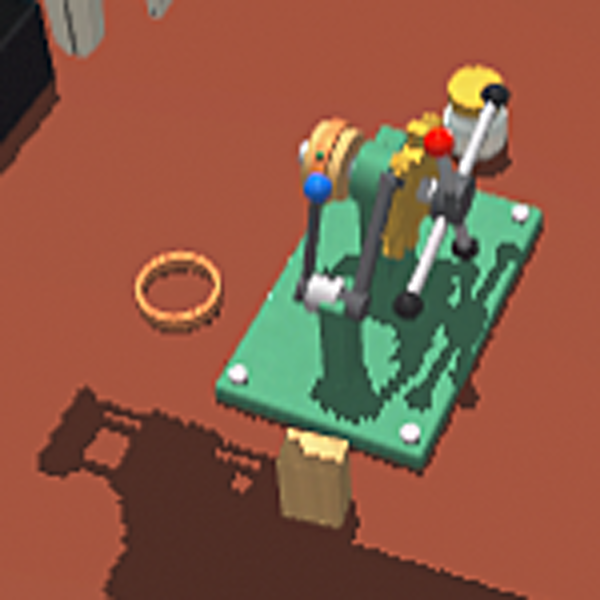

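The knob is back beside the wheel, the red ball has moved, and the other things are where they were. The knob is lit now, which cut its mask to 21 px, so I'll recheck with a hue mask against the first picture and the scene camera.

```bash
python3 - <<'E'
from h import *
def hue(im,box):
    x0,y0,x1,y1=box;h=cv2.cvtColor(im[y0:y1,x0:x1],cv2.COLOR_BGR2HSV)
    m=(h[...,0]>100)&(h[...,0]<125)&(h[...,1]>120)
    ys,xs=np.nonzero(m);return xs.mean()+x0,ys.mean()+y0,len(xs)
save('scene','c8.png')
for f,n,b in(('side1','side',(285,205,312,235)),('s8','side',(285,205,312,235)),('c8','scene',(325,150,390,215))):
    r=hue(cv2.imread(f'pics/{f}.png'),b);print(f,r,ang(n,r[:2],'b'))
E
```

```text
side1 (np.float64(298.85714285714283), np.float64(216.77142857142857), 35) (np.float64(0.2474219126375321), np.float64(0.0250000000000003))
s8 (np.float64(299.0), np.float64(216.64864864864865), 37) (np.float64(0.22029054298211195), np.float64(0.015000000000000291))
c8 (np.float64(354.5), np.float64(178.5), 32) (np.float64(0.5597542143905873), np.float64(0.0250000000000003))
```

The knob is in the same place as at the start, so the pawl is fully down, and the wheel is at 0.63. I'm handing it in.

```bash
python3 -c "
from bench import env
print(env.finish_job())"
```

```text
the job is handed in; nothing more can be done
None
```

The job is handed in, but no verdict was returned: by the cameras the wheel sits one notch back (about 0.63 rad), the pawl is fully down, the robot is clear, and the other things I could see in the pictures had not moved.

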